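# Tip the white reference block out of its case

## Task

Take the white reflectance block out of the storage case: it lies flush in its pocket, so push its dotted end, the end nearer the robot, down into the well until the far end tips up and stays up, then grip the raised end. Lay the block gently, dotted face up, on the dark mat inside the yellow frame, lengthwise along the frame, and let go. Leave the grey and the black block lying in their pockets.

Things in the scene. Friction and masses are not known exactly. Their poses are not given: they have to be found in the camera images.
- white_block: White block, 90 x 44 x 18 mm, 0.1 to 0.2 kg, lying in one of the case's three pockets. Origin at its centre, half-way up; x lengthwise away from the dotted end (10 mm dark dot on the top face, 36 mm from the centre towards -x, nearer the robot), y across, z out of the top. Tipped (see the black block), its far end is gripped across the 44 mm above the case top, tool upright or leaning with it.
- grey_block: Grey block, same size, axes and seat; leave alone. The fixed blue-green case: 46 mm high, pockets 56 mm apart along y, 46 mm wide, block tops flush with its top; play 1 mm at the far end, 5 mm at the dotted end. A block lies on a ledge that ends 2 mm from its centre towards the dot; from there to the front wall is an empty well, 23 mm deeper than the ledge.
- black_block: Black block, same size, axes and seat; leave alone. How a block tips: shut fingers on the dot press it some 17 mm down (a few N), going about 6 mm towards the front wall on the way; it tips about 32 degrees, the dotted end rests on the well's floor by the front wall, the far end stands about 24 mm up, and it stays so when the fingers leave.
- mat_centre (a point): Centre of the top of a fixed dark mat, 170 x 130 mm, 6 mm high, with a yellow line frame 130 x 84 mm inside. x along the frame's length, y along its width, z up.
Not all that is in view belongs to the job. Leave any brown or pink look-alike of the white_block alone.

How it is judged:
By the outcome, as a careful person would: the job done as asked, in the order asked, and still so for the second after the job is handed in, with the robot touching nothing.
It also fails if it takes over 45 s, if anything falls off the work surface, if the arm or the gripper's body presses on something with over 40 N, if the wrist force passes 120 N, or if a joint passes its speed limit or range.

## Robot

A 7-joint arm with a two-finger parallel gripper is mounted at the origin on a cart in front of the work surface, level with it; the furniture and walls round the work are solid. World frame = base frame: x ahead of the robot, y to its left, z up, the work surface at z = 0. Lengths are in m, angles in rad, forces in N, time in s.
With the tool pointing down it reaches from about 0.4 to 0.85 m from the base axis. Payload 10.4 kg.
Tool frame: the origin (TCP) lies at the centre of the arm's flange, where the gripper is bolted on; the fingertips stand 182 mm ahead of it and the grasp point (between the pads) lies 164 mm ahead of it; z points along the fingers, y is the line along which they close (so a half turn about z gives the same grasp; the last joint's range is limited). The gripper opens to 87 mm and grips with 3 to 60 N. Pads are 19 mm wide; open, the fingers measure 117 mm over their backs; the gripper's body (75 mm by 190 mm) begins 51 mm behind the grasp point.
Start: joints at [1.163, 0.332, -0.065, 1.46, 0.022, 1.35, -0.088], TCP at [0.235, -0.579, 0.405] pointing down, gripper open.
Joint ranges: [-2.6, 2.6], [-0.5, 2.12], [-1.47, 1.34], [0.16, 2.42], [-1.27, 4.41], [0.06, 2.06], [-2.6, 2.6]. Speed limits (rad/s): [2.22, 2.22, 2.79, 2.79, 3.14, 3.14, 3.14].

## Interface

Orientations are given as a unit quaternion [x, y, z, w].
In Python, from bench import r, eyes, job gives the robot as it stands. The module is installed in compiled form; this text tells all that it offers.
- The arm moves only by the shell command python3 -m inch 'ROWS' [OPENING] [FORCE]. ROWS is JSON, a list of rows, each a list of 6 numbers: the shift along the tool's x, y, z normalised to -1 to 1, where 1 is 4 cm, then the turn, a rotation vector about the tool's x, y, z normalised to -1 to 1, where 1 is 0.12 rad. In form: [[x, y, z, wx, wy, wz], ...]. A call has exactly 5 rows; each row shifts and turns the commanded pose from where the row before left it, along the tool's axes as they then stand; what a row does not reach is not made up. A row lasts 1/12 s, in which the tool goes at most 41.7 mm and 7.16 degrees, less where a joint would pass 70% of its speed; a pose out of reach is approached as far as the arm can. A call with a number of a shift or a turn outside -1 to 1 is refused whole. A call with a gripper value outside its range is refused whole. OPENING is the gripper command: -1 is shut, 1 is fully open, values between are in proportion, set as the call begins (- or left out, the last holds). The fingers move at their own pace and stop on an object; FORCE is the grip in N (left out, the last holds). Time passes only in rows, so rows that do not move let the fingers close, or fill a call up. It gives the time, the measured TCP pose, the force, the opening and the grip force at its end, in the units of the state.
- r.read_state(): the state, without advancing time (a new reading comes with each control period).
- eyes.camera(name): name is "side" or "top"; returns a dict with "pixels" (480x640x3 uint8, red, green, blue), "fx", "fy", "cx", "cy" (pixels), "extrinsics" (4x4, takes a point from camera to world coordinates). Camera axes: x right, y down, z forward; pixel columns grow to the right and rows downward; lengths in m; the calibration is good to about 2 mm. A picture is of the moment at which its call begins. There is no depth.
- job.close_job(): hands the job in; it is judged then, once.
The state is a dict: "time": time; "joint_positions": joint angles; "joint_vel": joint speeds; "joint_torque": joint torques, N m; "ee_pos": TCP position; "eef_rot": TCP orientation; "ft_force": force on the tool from outside, world axes, zero at the start; "torque": the same for the moment, N m; "width": finger opening in m; "grip_force": force on a finger pad.
Only numpy, scipy, OpenCV 4.12 (cv2) and the standard library are available. Lean on these libraries where they do the work, as an engineer would, in place of code of your own. Each camera call takes 0.05 s, during which the arm holds its last target. There are 200 camera calls.

## Working session

There is one attempt and no reset: what is moved stays moved. The work goes in short steps, Python scripts to look and compute and a shell command to move; the robot and the scene stay as the last step left them, time stands still between calls to the robot, and variables do not carry over. Pictures are saved under pics/ and viewed, at most 11 in all, crops included, and the job is handed in when it is done.

```bash
mkdir -p pics; python3 - <<'E'
from bench import r,eyes,job
import cv2,numpy as np
for n in("top","side"):
    c=eyes.camera(n); cv2.imwrite(f"pics/{n}0.png",c["pixels"][:,:,::-1]); print(n,c["fx"],c["fy"],c["cx"],c["cy"],np.round(c["extrinsics"],4).tolist())
s=r.read_state(); print(s["time"],s["ee_pos"],s["eef_rot"],s["width"],s["ft_force"])
E
```

```text
top 582.6705163866352 582.6705163866352 327.02846003478044 238.43745036507786 [[-0.0178, -0.9839, 0.1779, 0.2371], [-0.9998, 0.0194, 0.0077, 0.0841], [-0.011, -0.1777, -0.984, 1.3525], [0.0, 0.0, 0.0, 1.0]]
side 620.3910490443516 620.3910490443516 316.97783430236774 238.25713579375204 [[-0.9785, -0.1177, 0.1695, 0.2441], [-0.2061, 0.5263, -0.8249, 1.3665], [0.0079, -0.8421, -0.5393, 0.8885], [0.0, 0.0, 0.0, 1.0]]
0.1 [ 0.23458225 -0.57917888  0.40405838] [ 9.81542817e-01  1.91241483e-01 -1.43851580e-04 -6.11530340e-04] 0.08710392856812779 [0.22018838 0.75472029 0.30451288]
```

View pics/top0.png

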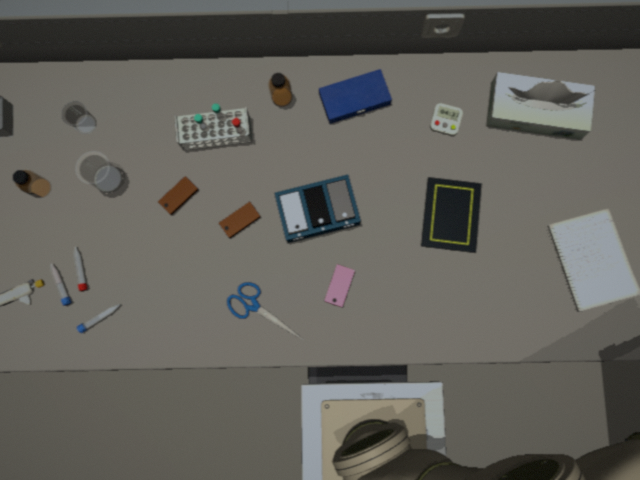

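View pics/side0.png

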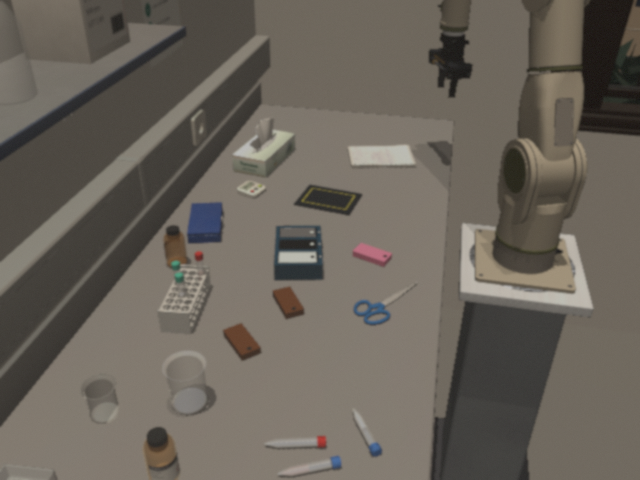

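The top view shows the case at about (317,208), with the white block in the left pocket at (293,212), and the mat at (452,214). I'll enlarge both.

```bash
python3 - <<'E'
import cv2,numpy as np
a=cv2.imread("pics/top0.png")
f=lambda x,y,w,h,s:cv2.resize(a[y:y+h,x:x+w],None,fx=s,fy=s,interpolation=cv2.INTER_CUBIC)
A=f(270,170,95,75,8);A=cv2.convertScaleAbs(A,alpha=1.4,beta=10)
cv2.imwrite("pics/case.png",A)
g=cv2.cvtColor(a,cv2.COLOR_BGR2HSV)
m=cv2.inRange(g,(20,100,80),(38,255,255));m[:,:400]=0;m[:170]=0;m[260:]=0;m[:,500:]=0
p=cv2.findNonZero(m);print("frame",len(p),cv2.boxPoints(cv2.minAreaRect(p)).tolist())
m=cv2.inRange(g,(0,0,120),(180,60,255));w=np.zeros_like(m);w[185:245,272:312]=m[185:245,272:312]
p=cv2.findNonZero(w);print("white",len(p),cv2.boxPoints(cv2.minAreaRect(p)).tolist())
E
```

```text
frame 429 [[429.09893798828125, 240.96180725097656], [434.5640869140625, 183.57752990722656], [473.92138671875, 187.3258514404297], [468.45623779296875, 244.7101287841797]]
white 725 [[279.1764831542969, 195.7058868408203], [298.0000305175781, 191.00001525878906], [308.4117736816406, 232.64707946777344], [289.5882263183594, 237.3529510498047]]
```

View pics/case.png

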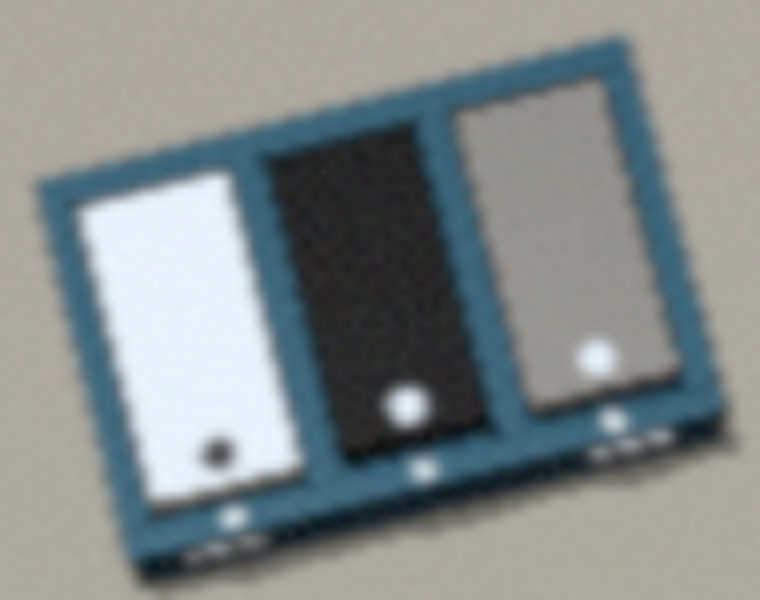

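The crop shows the white block's corners at (75,205), (232,170), (303,470) and (150,503), and its dot at (217,454). All three blocks are seated flush.

```bash
cat > h.py <<'E'
from bench import r,eyes,job
import cv2,numpy as np
from scipy.spatial.transform import Rotation as R
def world(c,uv,z):
    uv=np.atleast_2d(uv).astype(float)
    d=np.c_[(uv[:,0]-c["cx"])/c["fx"],(uv[:,1]-c["cy"])/c["fy"],np.ones(len(uv))]
    T=np.array(c["extrinsics"]);d=d@T[:3,:3].T;o=T[:3,3]
    return o+d*((z-o[2])/d[:,2])[:,None]
def go(p,yaw,pitch=0,tip=0.182):
    """p: point for the tip; tool x along yaw, pointing down; pitch>0 leans fingers toward +x of tool. prints turn units, then shift units in turned axes"""
    s=r.read_state();A=R.from_quat(s["eef_rot"]);B=R.from_euler('z',yaw)*R.from_euler('x',np.pi)*R.from_euler('y',pitch)
    t=(A.inv()*B).as_rotvec()/0.12
    B0=B.as_matrix(); tcp=np.array(p)-B0[:,2]*tip
    print("t",round(s["time"],2),"pos",np.round(s["ee_pos"],4),"turn",np.round(t,2),"shift(turned axes)",np.round(B0.T@(tcp-s["ee_pos"])/0.04,2),
     "(now axes)",np.round(A.as_matrix().T@(tcp-s["ee_pos"])/0.04,2),"F",np.round(s["ft_force"],1),"w",round(s["width"],4))
E
python3 - <<'E'
from h import *
c=eyes.camera("top")
q=lambda L:270-.5+0*0 if 0 else np.array([[270+(x+.5)/8-.5,170+(y+.5)/8-.5] for x,y in L])
W=world(c,q([(75,205),(232,170),(303,470),(150,503),(217,454)]),.046);C=world(c,q([(40,180),(628,38),(722,412),(135,555)]),.046)
ang=lambda v:np.arctan2(v[1],v[0])
print(np.round(W[:,:2],4).tolist(),"ctr",W[:4].mean(0))
print("lens",[np.linalg.norm(W[i]-W[(i+1)%4]) for i in range(4)],"yaw",ang(W[0]+W[1]-W[2]-W[3]))
print(np.round(C[:,:2],4).tolist(),C.mean(0),"yaw",ang(C[0]+C[1]-C[2]-C[3]),"yawside",ang(C[0]+C[3]-C[1]-C[2])-np.pi/2)
print("lens",[np.linalg.norm(C[i]-C[(i+1)%4]) for i in range(4)])
M=world(c,[[429.1,240.96],[434.56,183.58],[473.92,187.33],[468.46,244.71]],.006)
print("mat",M.mean(0),"yaw",ang(M[1]+M[2]-M[0]-M[3]),[np.linalg.norm(M[i]-M[(i+1)%4]) for i in range(4)])
s=eyes.camera("side");T=np.array(s["extrinsics"])
for P in(W[4],W[:4].mean(0),M.mean(0)):
    x=T[:3,:3].T@(P-T[:3,3]);print("side px",s["cx"]+s["fx"]*x[0]/x[2],s["cy"]+s["fy"]*x[1]/x[2])
S=cv2.imread("pics/side0.png");cv2.imwrite("pics/sidec.png",cv2.resize(S[180:285,265:375],None,fx=7,fy=5.7,interpolation=cv2.INTER_CUBIC))
y=ang(C[0]+C[3]-C[1]-C[2])-np.pi/2
go([W[4][0],W[4][1],.10],y)
E
```

```text
[[0.5771, 0.2036], [0.5866, 0.1582], [0.4977, 0.1387], [0.489, 0.1825], [0.5028, 0.1632]] ctr [0.53756419 0.17073227 0.046     ]
lens [np.float64(0.046461388974887115), np.float64(0.09097971004875768), np.float64(0.04467835557621173), np.float64(0.09061369028962737)] yaw 0.22585410610620213
[[0.5847, 0.2137], [0.6237, 0.0427], [0.5122, 0.0185], [0.4739, 0.1868]] [0.54865075 0.11545666 0.046     ] yaw 0.22601048219221834 yawside 0.2238594961212934
lens [np.float64(0.17541925018240728), np.float64(0.11410231814776346), np.float64(0.17261998200970474), np.float64(0.11399164681967593)]
mat [ 0.5335857  -0.20028629  0.006     ] yaw -0.14766299463881966 [np.float64(0.13993941123064568), np.float64(0.09364283088351001), np.float64(0.1397183743124124), np.float64(0.09200109411208597)]
side px 312.0846833886176 257.2796454304633
side px 297.29787549490845 257.2312240795128
side px 328.16672793826535 198.81723009240386
t 0.2 pos [ 0.2346 -0.5792  0.4042] turn [-0.01  0.    1.34] shift(turned axes) [ 10.66 -16.61   3.06] (now axes) [ 13.18 -14.68   3.07] F [0.5 0.1 0.5] w 0.0867
```

View pics/sidec.png

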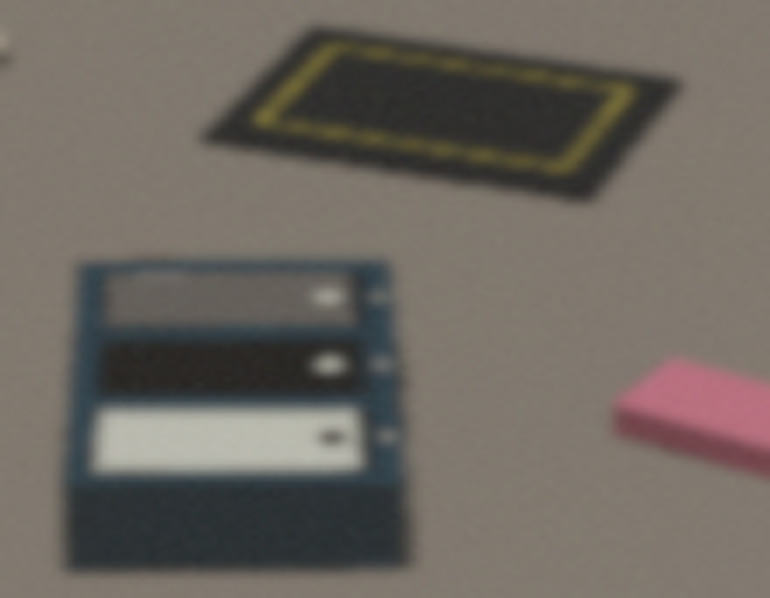

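Both cameras agree on the dot, to within about 1 px in the side crop at (312,257), and on the mat centre. I'm moving above the dot with the fingers shut.

```bash
python3 -m inch '[[0,0,0.5,0,0,0.67],[0,0,0.5,0,0,0.67],[0.5,-0.8,0,0,0,0],[0.5,-0.8,0,0,0,0],[0.5,-0.8,0,0,0,0]]' -1 40
python3 -m inch '[[0.5,-0.8,0,0,0,0],[0.5,-0.8,0,0,0,0],[0.5,-0.8,0,0,0,0],[0.5,-0.8,0,0,0,0],[0.5,-0.8,0,0,0,0]]'
python3 -m inch '[[0.5,-0.8,0,0,0,0],[0.5,-0.8,0,0,0,0],[0.5,-0.8,0,0,0,0],[0.5,-0.8,0,0,0,0],[0.5,-0.8,0,0,0,0]]'
python3 -m inch '[[0.5,-0.8,0,0,0,0],[0.5,-0.8,0,0,0,0],[0.5,-0.8,0,0,0,0],[0.5,-0.8,0,0,0,0],[0.5,-0.8,0,0,0,0]]'
python3 -c "
from h import *
go([.503,.163,.06],.225)"
```

```text
time: 0.62
ee_pos: [0.2719, -0.4711, 0.3637]
eef_rot: [0.994, 0.111, -0.0, -0.001]
ft_force: [1.2, 0.1, 0.1]
width: 0.0614
grip_force: 0.0
time: 1.03
ee_pos: [0.3339, -0.2923, 0.3648]
eef_rot: [0.994, 0.112, -0.0, 0.0]
ft_force: [1.3, -0.7, -0.4]
width: 0.0282
grip_force: 0.0
time: 1.45
ee_pos: [0.3958, -0.1141, 0.3649]
eef_rot: [0.994, 0.112, 0.0, 0.0]
ft_force: [1.3, -1.0, -0.5]
width: 0.0015
grip_force: 0.0
time: 1.87
ee_pos: [0.4578, 0.0641, 0.365]
eef_rot: [0.994, 0.112, 0.0, 0.0]
ft_force: [0.3, -0.8, -0.2]
width: 0.0007
grip_force: 0.0
t 1.87 pos [0.4578 0.0641 0.365 ] turn [ 0.   -0.01 -0.01] shift(turned axes) [ 1.65 -2.16  3.07] (now axes) [ 1.65 -2.16  3.07] F [ 0.3 -0.8 -0.2] w 0.0007
```

```bash
python3 -m inch '[[0.55,-0.72,0.2,0,0,0],[0.55,-0.72,0.2,0,0,0],[0.55,-0.72,0.8,0,0,0],[0,0,0.9,0,0,0],[0,0,0.8,0,0,0]]'
python3 -m inch '[[0,0,0,0,0,0],[0,0,0,0,0,0],[0,0,0,0,0,0],[0,0,0,0,0,0],[0,0,0,0,0,0]]'
python3 -c "
from h import *
go([.503,.163,.046],.225)
for n in('top','side'):
    c=eyes.camera(n);a=c['pixels'][:,:,::-1];a=a[150:260,250:390] if n=='top' else a[150:285,230:400]
    cv2.imwrite('pics/p1'+n+'.png',cv2.resize(a,(400,300),interpolation=3))
cv2.imwrite('pics/p1.png',np.hstack([cv2.imread('pics/p1top.png'),cv2.imread('pics/p1side.png')]))"
```

```text
time: 2.28
ee_pos: [0.5007, 0.1587, 0.2516]
eef_rot: [0.994, 0.113, 0.0, -0.001]
ft_force: [0.6, -1.8, 0.1]
width: 0.0004
grip_force: 0.0
time: 2.7
ee_pos: [0.5014, 0.1566, 0.2552]
eef_rot: [0.994, 0.111, 0.002, 0.0]
ft_force: [0.1, 0.0, -0.3]
width: 0.0003
grip_force: 0.0
t 2.7 pos [0.5014 0.1566 0.2552] turn [ 0.01 -0.03 -0.01] shift(turned axes) [ 0.07 -0.15  0.68] (now axes) [ 0.07 -0.15  0.68] F [ 0.1  0.  -0.3] w 0.0003
```

View pics/p1.png

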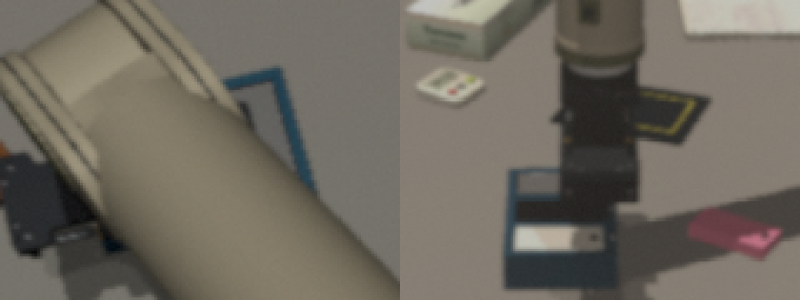

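The side view shows the fingers standing just above the block's dotted end, with the dot at (593,237). I'll correct the lateral offset and approach.

```bash
python3 -m inch '[[0.07,-0.15,0,0,0,0],[0,0,0.2,0,0,0],[0,0,0.2,0,0,0],[0,0,0.15,0,0,0],[0,0,0,0,0,0]]'
python3 -m inch '[[0,0,0.1,0,0,0],[0,0,0.05,0,0,0],[0,0,0.05,0,0,0],[0,0,0,0,0,0],[0,0,0,0,0,0]]'
python3 -c "
from h import *
go([.503,.163,.046],.225)"
```

```text
time: 3.22
ee_pos: [0.5015, 0.1628, 0.2292]
eef_rot: [0.994, 0.112, -0.001, 0.0]
ft_force: [-1.2, -1.2, 0.1]
width: 0.0006
grip_force: 0.0
time: 3.63
ee_pos: [0.5022, 0.1631, 0.2232]
eef_rot: [0.994, 0.112, 0.0, 0.0]
ft_force: [0.1, 1.4, 0.3]
width: 0.0002
grip_force: 0.0
t 3.63 pos [0.5022 0.1631 0.2232] turn [ 0.   -0.   -0.01] shift(turned axes) [ 0.02  0.01 -0.12] (now axes) [ 0.02  0.01 -0.12] F [0.1 1.4 0.3] w 0.0002
```

```bash
python3 -m inch '[[-0.03,0,0.05,0,0,0],[-0.03,0,0.05,0,0,0],[-0.03,0,0.05,0,0,0],[0,0,0,0,0,0],[0,0,0,0,0,0]]'
python3 -c "
from h import *
go([.503,.163,.046],.225)"
python3 -m inch '[[-0.03,0,0.05,0,0,0],[-0.03,0,0.05,0,0,0],[0,0,0.05,0,0,0],[0,0,0,0,0,0],[0,0,0,0,0,0]]'
python3 -c "
from h import *
go([.503,.163,.046],.225)
c=eyes.camera('side');a=c['pixels'][:,:,::-1][180:285,260:350]
cv2.imwrite('pics/p2.png',cv2.resize(a,None,fx=5,fy=5,interpolation=3))"
```

```text
time: 4.05
ee_pos: [0.5003, 0.1627, 0.2185]
eef_rot: [0.994, 0.112, 0.003, -0.001]
ft_force: [8.3, 2.7, 2.0]
width: 0.0008
grip_force: 4.3
t 4.05 pos [0.5003 0.1627 0.2185] turn [-0.   -0.05 -0.01] shift(turned axes) [ 0.07  0.01 -0.24] (now axes) [ 0.07  0.01 -0.24] F [8.3 2.7 2. ] w 0.0008
time: 4.47
ee_pos: [0.4994, 0.1626, 0.214]
eef_rot: [0.994, 0.112, 0.005, -0.001]
ft_force: [12.0, 3.6, 9.1]
width: 0.0003
grip_force: 9.8
t 4.47 pos [0.4994 0.1626 0.214 ] turn [-0.01 -0.09 -0.01] shift(turned axes) [ 0.09  0.01 -0.35] (now axes) [ 0.09  0.01 -0.35] F [12.   3.6  9.1] w 0.0003
```

View pics/p2.png

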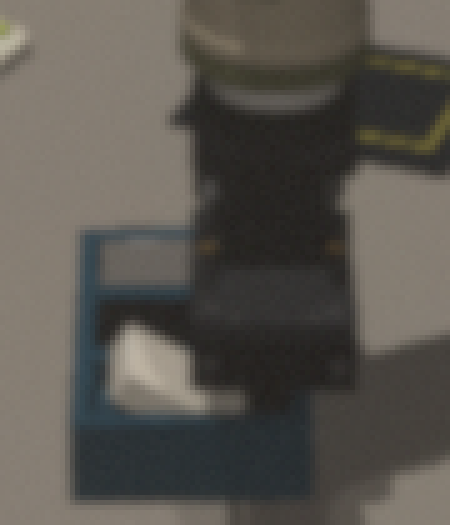

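The block is tipping: its raised far end shows at about (130,350). I'll press about 4 mm further.

```bash
python3 -m inch '[[0,0,0.05,0,0,0],[0,0,0.04,0,0,0],[0,0,0.03,0,0,0],[0,0,0,0,0,0],[0,0,0,0,0,0]]'
python3 -c "
from h import *
go([.503,.163,.046],.225)"
```

```text
time: 4.93
ee_pos: [0.4997, 0.1633, 0.2127]
eef_rot: [0.994, 0.112, 0.006, 0.0]
ft_force: [-7.9, -5.1, 57.7]
width: 0.0005
grip_force: 26.6
t 4.93 pos [0.4997 0.1633 0.2127] turn [ 0.01 -0.1  -0.01] shift(turned axes) [ 0.08  0.03 -0.38] (now axes) [ 0.08  0.03 -0.38] F [-7.9 -5.1 57.7] w 0.0005
```

Bottomed on the well floor (58 N). I'll ease off, then drag slightly towards the front wall.

```bash
python3 -m inch '[[0,0,-0.08,0,0,0],[-0.03,0,0,0,0,0],[-0.03,0,0,0,0,0],[-0.03,0,0,0,0,0],[0,0,0,0,0,0]]'
python3 -c "
from h import *
go([.503,.163,.046],.225)
c=eyes.camera('side');a=c['pixels'][:,:,::-1][180:285,260:350]
cv2.imwrite('pics/p3.png',cv2.resize(a,None,fx=5,fy=5,interpolation=3))"
```

```text
time: 5.35
ee_pos: [0.498, 0.1622, 0.2139]
eef_rot: [0.994, 0.111, 0.009, -0.002]
ft_force: [23.0, 5.0, 8.4]
width: 0.0005
grip_force: 16.0
t 5.35 pos [0.498  0.1622 0.2139] turn [-0.02 -0.15 -0.02] shift(turned axes) [ 0.13  0.01 -0.35] (now axes) [ 0.13  0.01 -0.35] F [23.   5.   8.4] w 0.0005
```

```bash
python3 -m inch '[[0.06,0,0,0,0,0],[0,0,-0.15,0,0,0],[0,0,-0.3,0,0,0],[0,0,-0.7,0,0,0],[0,0,-1,0,0,0]]'
python3 -m inch '[[-0.6,0,-0.8,0,0,0],[-0.8,0,-0.5,0,0,0],[-0.9,0,0,0,0,0],[-0.9,0,0,0,0,0],[0,0,0,0,0,0]]' 1
python3 -c "
from h import *
go([.503,.163,.046],.225)
for n in('top','side'):
    c=eyes.camera(n);a=c['pixels'][:,:,::-1];a=a[160:250,265:365] if n=='top' else a[180:270,260:360]
    cv2.imwrite('pics/p4'+n+'.png',cv2.resize(a,(400,360),interpolation=3))
cv2.imwrite('pics/p4.png',np.hstack([cv2.imread('pics/p4top.png'),cv2.imread('pics/p4side.png')]))"
```

```text
time: 5.82
ee_pos: [0.4942, 0.1609, 0.294]
eef_rot: [0.994, 0.112, -0.003, 0.0]
ft_force: [0.2, -0.5, 0.2]
width: 0.0006
grip_force: 0.0
time: 6.23
ee_pos: [0.3652, 0.1324, 0.3476]
eef_rot: [0.994, 0.112, 0.0, 0.003]
ft_force: [0.5, 0.3, -1.2]
width: 0.0263
grip_force: 0.0
t 6.23 pos [0.3652 0.1324 0.3476] turn [ 0.06 -0.   -0.01] shift(turned axes) [3.53 0.02 2.99] (now axes) [3.53 0.   2.99] F [ 0.5  0.3 -1.2] w 0.0263
```

View pics/p4.png

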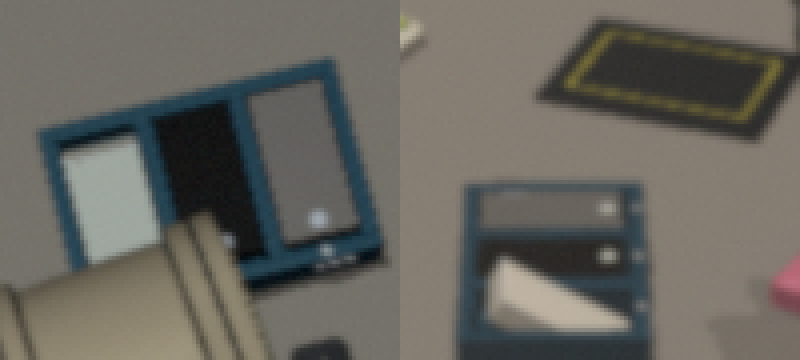

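The block stays tipped. The top half of the picture shows its far top edge at (60,152)-(155,140), and the side half shows its top corner at (500,258). I'll check this against the geometric model.

```bash
python3 - <<'E'
from h import *
yaw=.225;e=np.array([np.cos(yaw),np.sin(yaw),0]);f=np.array([-e[1],e[0],0]);C0=np.array([.5376,.1707,0])
P=lambda u,v,z:C0+u*e+v*f+np.array([0,0,z])
for n,o,k,off in(("top",(265,160),4,0),("side",(260,180),4,400)):
    c=eyes.camera(n);T=np.array(c["extrinsics"])
    for nm,X in(("farTopL",P(.0263,.022,.068)),("farTopR",P(.0263,-.022,.068)),("farBotL",P(.0358,.022,.0527)),("dotTopR",P(-.05,-.022,.0203)),("topR at .046 L",P(.0263-.022/np.tan(.5585),.022,.046))):
        x=T[:3,:3].T@(X-T[:3,3]);print(n,nm,np.round([(c["cx"]+c["fx"]*x[0]/x[2]-o[0])*k+off,(c["cy"]+c["fy"]*x[1]/x[2]-o[1])*k],0))
go(P(.0222,0,.0537)+np.array([0,0,.06]),yaw,.55)
go(P(.0222,0,.0537),yaw,.55)
E
```

```text
top farTopL [ 62. 163.]
top farTopR [138. 145.]
top farBotL [ 61. 154.]
top dotTopR [173. 288.]
top topR at .046 L [ 80. 230.]
side farTopL [504. 299.]
side farTopR [506. 258.]
side farBotL [488. 321.]
side dotTopR [631. 323.]
side topR at .046 L [564. 330.]
t 6.43 pos [0.3708 0.1331 0.3477] turn [ 0.    4.58 -0.01] shift(turned axes) [1.06 0.01 2.96] (now axes) [2.45 0.01 1.97] F [ 0.  -0.1  0.6] w 0.042
t 6.43 pos [0.3708 0.1331 0.3477] turn [ 0.    4.58 -0.01] shift(turned axes) [0.28 0.01 4.24] (now axes) [2.45 0.01 3.47] F [ 0.  -0.1  0.6] w 0.042
```

```bash
python3 -m inch '[[0,0,0,0,0.92,0],[0,0,0,0,0.92,0],[0,0,0,0,0.92,0],[0,0,0,0,0.91,0],[0,0,0,0,0.91,0]]' 1 40
python3 -m inch '[[0.14,0,0.6,0,0,0],[0.14,0,0.7,0,0,0],[0,0,0.7,0,0,0],[0,0,0.5,0,0,0],[0,0,0,0,0,0]]'
python3 -m inch '[[0,0,0,0,0,0],[0,0,0,0,0,0],[0,0,0,0,0,0],[0,0,0,0,0,0],[0,0,0,0,0,0]]'
cat > g.py <<'E'
from h import *
yaw=.225;e=np.array([np.cos(yaw),np.sin(yaw),0]);f=np.array([-e[1],e[0],0]);C0=np.array([.5376,.1707,0])
P=lambda u,v,z:C0+u*e+v*f+np.array([0,0,z])
go(P(.0222,0,.0537),yaw,.55)
E
python3 g.py
```

```text
time: 6.85
ee_pos: [0.3712, 0.1333, 0.3476]
eef_rot: [0.956, 0.107, 0.272, -0.031]
ft_force: [0.1, 1.2, -0.2]
width: 0.075
grip_force: 0.0
time: 7.27
ee_pos: [0.4305, 0.1463, 0.2672]
eef_rot: [0.957, 0.108, 0.267, -0.032]
ft_force: [-1.2, -0.4, -1.5]
width: 0.0868
grip_force: 0.0
time: 7.68
ee_pos: [0.4294, 0.1466, 0.2705]
eef_rot: [0.956, 0.108, 0.27, -0.029]
ft_force: [-0.3, 0.0, 0.7]
width: 0.087
grip_force: 0.0
t 7.68 pos [0.4294 0.1466 0.2705] turn [0.02 0.   0.  ] shift(turned axes) [0.   0.01 1.81] (now axes) [0.   0.01 1.81] F [-0.3  0.   0.7] w 0.087
```

```bash
python3 -m inch '[[0,0,0.5,0,0,0],[0,0,0.5,0,0,0],[0,0,0.4,0,0,0],[0,0,0.2,0,0,0],[0,0,0,0,0,0]]'
python3 -m inch '[[0,0,0.1,0,0,0],[0,0,0.07,0,0,0],[0,0,0,0,0,0],[0,0,0,0,0,0],[0,0,0,0,0,0]]'
python3 g.py
```

```text
time: 8.1
ee_pos: [0.4557, 0.1514, 0.224]
eef_rot: [0.957, 0.107, 0.267, -0.028]
ft_force: [0.1, 0.4, -0.4]
width: 0.0871
grip_force: 0.0
time: 8.52
ee_pos: [0.4591, 0.1521, 0.2197]
eef_rot: [0.957, 0.107, 0.268, -0.028]
ft_force: [0.3, -0.1, -0.1]
width: 0.0871
grip_force: 0.0
t 8.52 pos [0.4591 0.1521 0.2197] turn [ 0.04  0.04 -0.  ] shift(turned axes) [ 0.02 -0.02  0.33] (now axes) [ 0.02 -0.02  0.33] F [ 0.3 -0.1 -0.1] w 0.0871
```

```bash
python3 -m inch '[[0.02,0,0.12,0,0,0],[0,0,0.12,0,0,0],[0,0,0.08,0,0,0],[0,0,0,0,0,0],[0,0,0,0,0,0]]'
python3 g.py
```

```text
time: 8.93
ee_pos: [0.4662, 0.1538, 0.2088]
eef_rot: [0.957, 0.107, 0.268, -0.028]
ft_force: [0.7, -0.1, 0.1]
width: 0.0867
grip_force: 0.0
t 8.93 pos [0.4662 0.1538 0.2088] turn [ 0.04  0.04 -0.  ] shift(turned axes) [ 0.01 -0.01  0.  ] (now axes) [ 0.01 -0.01  0.  ] F [ 0.7 -0.1  0.1] w 0.0867
```

On target with no contact, so I'll close.

```bash
python3 -m inch '[[0,0,0,0,0,0],[0,0,0,0,0,0],[0,0,0,0,0,0],[0,0,0,0,0,0],[0,0,0,0,0,0]]' -1 40
python3 -m inch '[[0,0,0,0,0,0],[0,0,0,0,0,0],[0,0,0,0,0,0],[0,0,0,0,0,0],[0,0,0,0,0,0]]'
python3 g.py
```

```text
time: 9.35
ee_pos: [0.4663, 0.1536, 0.2088]
eef_rot: [0.957, 0.107, 0.268, -0.028]
ft_force: [0.4, -0.4, -0.3]
width: 0.0616
grip_force: 0.0
time: 9.77
ee_pos: [0.4663, 0.1538, 0.2087]
eef_rot: [0.957, 0.107, 0.268, -0.028]
ft_force: [-0.8, 1.9, -1.4]
width: 0.0431
grip_force: 40.0
t 9.77 pos [0.4663 0.1538 0.2087] turn [ 0.04  0.04 -0.  ] shift(turned axes) [ 0.01 -0.01  0.  ] (now axes) [ 0.01 -0.01  0.  ] F [-0.8  1.9 -1.4] w 0.0431
```

```bash
python3 -m inch '[[0.12,0,-0.14,0,0,0],[0.2,0,-0.23,0,0,0],[0.3,0,-0.37,0,0,0],[0.4,0,-0.5,0,0,0],[0.4,0,-0.5,0,0,0]]'
python3 -m inch '[[0.3,0,-0.5,0,0,0],[0.3,0,-0.5,0,0,0],[0,0,0,0,0,0],[0,0,0,0,0,0],[0,0,0,0,0,0]]'
python3 -c "
from h import *
go([.534,-.2,.2],-.148)
for n in('top','side'):
    c=eyes.camera(n);a=c['pixels'][:,:,::-1];a=a[130:265,240:390] if n=='top' else a[130:265,220:370]
    cv2.imwrite('pics/p5'+n+'.png',cv2.resize(a,(400,360),interpolation=3))
cv2.imwrite('pics/p5.png',np.hstack([cv2.imread('pics/p5top.png'),cv2.imread('pics/p5side.png')]))"
```

```text
time: 10.18
ee_pos: [0.478, 0.1568, 0.2978]
eef_rot: [0.957, 0.108, 0.266, -0.028]
ft_force: [1.6, 0.1, -2.0]
width: 0.0433
grip_force: 40.0
time: 10.6
ee_pos: [0.4779, 0.1562, 0.3433]
eef_rot: [0.957, 0.107, 0.267, -0.027]
ft_force: [-0.2, -0.6, -1.5]
width: 0.0432
grip_force: 40.0
t 10.6 pos [0.4779 0.1562 0.3433] turn [-0.8  -4.48  3.01] shift(turned axes) [ 2.7   8.6  -0.97] (now axes) [-0.02  9.   -1.09] F [-0.2 -0.6 -1.5] w 0.0432
```

View pics/p5.png

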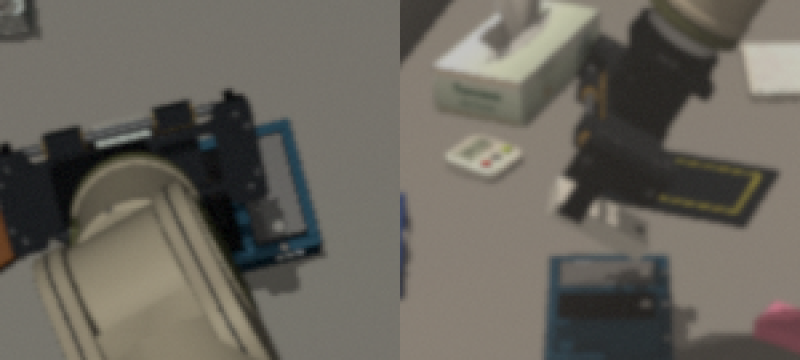

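The white block is held, leaning, clear above the case at about (600,215) in the side half. The other blocks are still seated. Next I'll turn it level and align it with the frame.

```bash
python3 -m inch '[[0,0,0,-0.13,-0.75,0.5],[0,0,0,-0.13,-0.75,0.5],[0,0,0,-0.13,-0.75,0.5],[0,0,0,-0.13,-0.75,0.5],[0,0,0,-0.13,-0.75,0.5]]'
python3 -m inch '[[0,0,0,-0.13,-0.75,0.5],[0,0,0,0,0,0],[0,0,0,0,0,0],[0,0,0,0,0,0],[0,0,0,0,0,0]]'
python3 -c "
from h import *
go([.5672,-.2053,.09],-.148,-.015)"
```

```text
time: 11.12
ee_pos: [0.4782, 0.1568, 0.343]
eef_rot: [0.998, -0.044, 0.042, -0.005]
ft_force: [0.1, -0.4, -2.1]
width: 0.0434
grip_force: 40.0
time: 11.53
ee_pos: [0.4779, 0.157, 0.3441]
eef_rot: [0.997, -0.072, 0.001, -0.001]
ft_force: [-0.6, -0.7, -1.5]
width: 0.0437
grip_force: 40.0
t 11.53 pos [0.4779 0.157  0.3441] turn [-0.02 -0.13  0.04] shift(turned axes) [3.64 8.63 1.75] (now axes) [3.57 8.65 1.78] F [-0.6 -0.7 -1.5] w 0.0437
```

```bash
python3 -m inch '[[0.2,0.5,0,0,-0.13,0.04],[0.36,0.86,0,0,0,0],[0.36,0.86,0,0,0,0],[0.36,0.86,0,0,0,0],[0.36,0.86,0,0,0,0]]'
python3 -m inch '[[0.36,0.86,0.1,0,0,0],[0.36,0.86,0.1,0,0,0],[0.36,0.86,0.3,0,0,0],[0.36,0.86,0.5,0,0,0],[0.36,0.86,0.5,0,0,0]]'
python3 -m inch '[[0.1,0.3,0.2,0,0,0],[0,0,0,0,0,0],[0,0,0,0,0,0],[0,0,0,0,0,0],[0,0,0,0,0,0]]'
python3 -c "
from h import *
go([.5672,-.2053,.024],-.148,-.015)
for n in('top','side'):
    c=eyes.camera(n);a=c['pixels'][:,:,::-1];a=a[150:285,390:540] if n=='top' else a[110:245,260:410]
    cv2.imwrite('pics/p6'+n+'.png',cv2.resize(a,(400,360),interpolation=3))
cv2.imwrite('pics/p6.png',np.hstack([cv2.imread('pics/p6top.png'),cv2.imread('pics/p6side.png')]))"
```

```text
time: 11.95
ee_pos: [0.5195, -0.0106, 0.3432]
eef_rot: [0.997, -0.074, -0.007, -0.001]
ft_force: [1.5, 0.2, -0.3]
width: 0.0437
grip_force: 40.0
time: 12.37
ee_pos: [0.5639, -0.1903, 0.2819]
eef_rot: [0.997, -0.075, -0.007, -0.001]
ft_force: [0.6, 0.1, -2.0]
width: 0.043
grip_force: 40.0
time: 12.78
ee_pos: [0.5661, -0.199, 0.2749]
eef_rot: [0.997, -0.074, -0.007, -0.002]
ft_force: [-0.9, -0.6, -2.0]
width: 0.0433
grip_force: 40.0
t 12.78 pos [ 0.5661 -0.199   0.2749] turn [-0.02 -0.    0.  ] shift(turned axes) [0.14 0.15 1.72] (now axes) [0.14 0.16 1.72] F [-0.9 -0.6 -2. ] w 0.0433
```

View pics/p6.png

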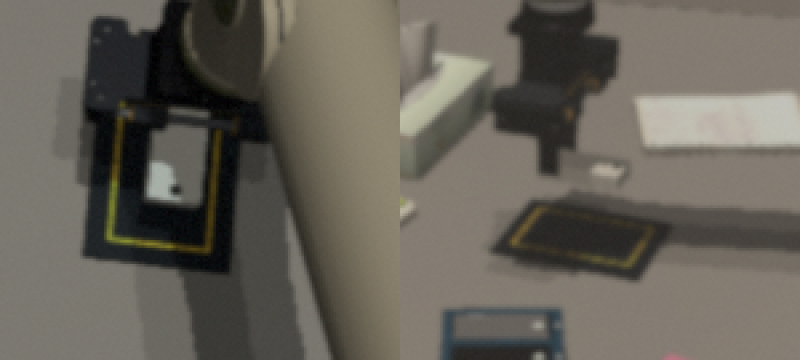

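The block is level above the mat, dot up, with the dot at (175,188) in the top half, and it lies along the frame. I'll lower it.

```bash
python3 -m inch '[[0.07,0.08,0.4,0,0,0],[0.07,0.08,0.5,0,0,0],[0,0,0.4,0,0,0],[0,0,0.2,0,0,0],[0,0,0.1,0,0,0]]'
python3 -m inch '[[0,0,0.1,0,0,0],[0,0,0,0,0,0],[0,0,0,0,0,0],[0,0,0,0,0,0],[0,0,0,0,0,0]]'
python3 -c "
from h import *
go([.5672,-.2053,.014],-.148,-.015)"
```

```text
time: 13.3
ee_pos: [0.5689, -0.2071, 0.2077]
eef_rot: [0.997, -0.075, -0.009, -0.002]
ft_force: [0.2, -0.1, -1.3]
width: 0.0433
grip_force: 40.0
time: 13.72
ee_pos: [0.5696, -0.2074, 0.2063]
eef_rot: [0.997, -0.075, -0.008, -0.002]
ft_force: [-0.2, -0.2, -1.8]
width: 0.0433
grip_force: 40.0
t 13.72 pos [ 0.5696 -0.2074  0.2063] turn [-0.02  0.01 -0.02] shift(turned axes) [ 0.01 -0.04  0.26] (now axes) [ 0.01 -0.04  0.26] F [-0.2 -0.2 -1.8] w 0.0433
```

```bash
python3 -m inch '[[0,0,0.06,0,0,0],[0,0,0.06,0,0,0],[0,0,0.05,0,0,0],[0,0,0,0,0,0],[0,0,0,0,0,0]]'
python3 -m inch '[[0,0,0.02,0,0,0],[0,0,0.02,0,0,0],[0,0,0,0,0,0],[0,0,0,0,0,0],[0,0,0,0,0,0]]'
python3 -c "
from h import *
go([.5672,-.2053,.014],-.148,-.015)
a=eyes.camera('side')['pixels'][:,:,::-1][150:225,290:380]
cv2.imwrite('pics/p7.png',cv2.resize(a,(720,600),interpolation=3))"
```

```text
time: 14.13
ee_pos: [0.5692, -0.2074, 0.1989]
eef_rot: [0.997, -0.075, -0.008, -0.002]
ft_force: [-0.9, -0.1, 1.6]
width: 0.0433
grip_force: 40.0
time: 14.55
ee_pos: [0.5693, -0.2072, 0.1986]
eef_rot: [0.997, -0.075, -0.008, -0.002]
ft_force: [-7.4, 0.9, 16.0]
width: 0.0436
grip_force: 40.0
t 14.55 pos [ 0.5693 -0.2072  0.1986] turn [-0.01  0.02 -0.02] shift(turned axes) [ 0.01 -0.04  0.07] (now axes) [ 0.01 -0.04  0.07] F [-7.4  0.9 16. ] w 0.0436
```

View pics/p7.png

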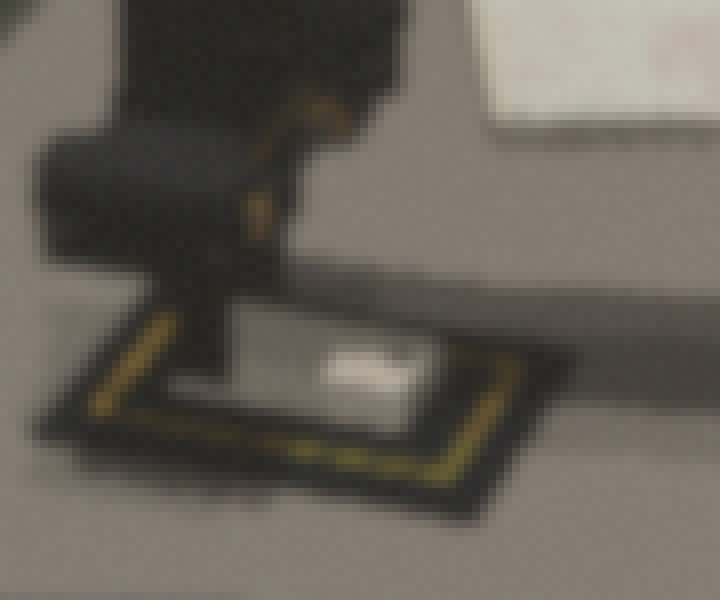

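The block sits on the mat inside the frame, with contact felt at 16 N. I'll ease off, release, and rise.

```bash
python3 -m inch '[[0,0,-0.02,0,0,0],[0,0,0,0,0,0],[0,0,0,0,0,0],[0,0,0,0,0,0],[0,0,0,0,0,0]]' - 8
python3 -m inch '[[0,0,0,0,0,0],[0,0,0,0,0,0],[0,0,0,0,0,0],[0,0,0,0,0,0],[0,0,0,0,0,0]]' 0.6
python3 -m inch '[[0,0,-0.3,0,0,0],[0,0,-0.6,0,0,0],[0,0,-0.9,0,0,0],[0,0,-0.9,0,0,0],[0,0,-0.9,0,0,0]]'
python3 -m inch '[[-0.6,-0.6,-0.5,0,0,0],[-0.6,-0.6,0,0,0,0],[-0.6,-0.6,0,0,0,0],[-0.6,-0.6,0,0,0,0],[-0.6,-0.6,0,0,0,0]]'
python3 -m inch '[[-0.5,-0.5,0,0,0,0],[-0.5,-0.5,0,0,0,0],[0,0,0,0,0,0],[0,0,0,0,0,0],[0,0,0,0,0,0]]'
python3 -c "
from h import *
for n in('top','side'):
    c=eyes.camera(n);a=c['pixels'][:,:,::-1];a=a[150:285,270:500] if n=='top' else a[170:290,260:400]
    cv2.imwrite('pics/p8'+n+'.png',cv2.resize(a,(400,300),interpolation=3))
cv2.imwrite('pics/p8.png',np.hstack([cv2.imread('pics/p8top.png'),cv2.imread('pics/p8side.png')]))"
```

```text
time: 15.02
ee_pos: [0.5693, -0.2073, 0.1983]
eef_rot: [0.997, -0.075, -0.008, -0.002]
ft_force: [-3.1, 0.1, 5.2]
width: 0.0438
grip_force: 8.0
time: 15.43
ee_pos: [0.5692, -0.2073, 0.1978]
eef_rot: [0.997, -0.075, -0.008, -0.002]
ft_force: [0.6, 0.1, -0.5]
width: 0.0665
grip_force: 0.0
time: 15.85
ee_pos: [0.5714, -0.2077, 0.3445]
eef_rot: [0.997, -0.075, -0.008, -0.002]
ft_force: [0.9, -0.4, 0.2]
width: 0.0698
grip_force: 0.0
time: 16.27
ee_pos: [0.4702, -0.07, 0.3647]
eef_rot: [0.997, -0.075, -0.008, -0.002]
ft_force: [0.0, 0.6, 1.2]
width: 0.0695
grip_force: 0.0
time: 16.68
ee_pos: [0.4378, -0.0263, 0.3657]
eef_rot: [0.997, -0.075, -0.008, -0.001]
ft_force: [0.2, -0.7, 0.3]
width: 0.0692
grip_force: 0.0
```

View pics/p8.png

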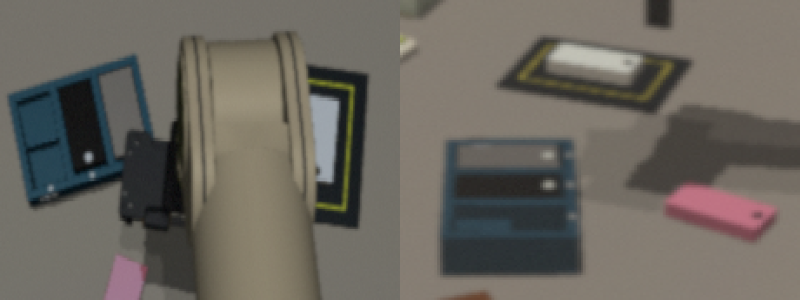

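The white block lies flat, dot up, inside the frame at about (595,62) in the side half. The grey and black blocks are seated and the gripper is clear, so I'm handing it in.

```bash
python3 -c "
from bench import job
print(job.close_job())"
```

```text
the job is handed in; nothing more can be done
None
```

The white block was tipped up, lifted out and laid dotted face up, lengthwise inside the yellow frame; the grey and black blocks stayed in their pockets, and I handed the job in at about 17 s, with a peak reported wrist force of 58 N.

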